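Centre the ramekin on the kitchen scale and tare it

ROBOT

A 6-joint arm with a two-finger parallel gripper is mounted at the origin on a cart in front of the work surface, level with it; the furniture and walls round the work are solid. World frame = base frame: x ahead of the robot, y to its left, z up, the work surface at z = 0. Lengths are in m, angles in rad, forces in N, time in s.
With the tool pointing down it reaches from about 0.225 to 0.875 m from the base axis. Payload 3.4 kg.
Tool frame: the origin (TCP) lies at the very end of the fingers, on their centre line; the grasp point (between the pads) lies 19 mm behind it; z points along the fingers, y is the line along which they close (so a half turn about z gives the same grasp; the last joint's range is limited). The gripper opens to 85 mm and grips with 20 to 120 N. Pads are 22 mm wide; open, the fingers measure 114 mm over their backs; the gripper's body (76 mm by 85 mm) begins 54 mm behind the grasp point. The pads swing forward as they close: fully open they stand 13 mm farther back than shut.
Start: joints at [0.999, 0.276, 1.505, -0, 1.361, -0.121], TCP at [0.251, 0.518, 0.208] pointing down, gripper open.
Joint ranges: [-2.89, 2.89], [-0.75, 2.08], [0.22, 2.7], [-1.18, 4.32], [0.11, 2.71], [-2.7, 2.7]. Speed limits (rad/s): [2.57, 2.57, 3.14, 3.14, 3.14, 3.14].

INTERFACE

Orientations are given as a unit quaternion [w, x, y, z].
In Python, from rig import manip, eyes gives the robot as it stands.
- The arm moves only by the tool servo_tool, never from a script. Its argument "series" is text: rows parted by semicolons, each of 7 numbers parted by spaces: the shift along the tool's x, y, z in m, then the turn, a rotation vector about the tool's x, y, z in degrees, then the closure, from 0 (fully open) to 1 (shut). In form: dx dy dz ax ay az fingers; .... A call has 1 to 5 rows; each row is the pose to reach, as a shift and turn from the pose commanded when the call began, along the tool's axes at that moment; what a row does not reach only later rows make up. A row lasts 1/10 s, in which the tool goes at most 50 mm and 8.59 degrees, less where a joint would pass 70% of its speed; a pose out of reach is approached as far as the arm can. A call with a gripper value outside its range is refused whole. The fingers move at their own pace and stop on an object; "squeeze" is the grip in N (left out, the last holds). Time passes only in rows, so rows that repeat a pose let the fingers close. It gives the time, the measured TCP pose, the force, the opening and the grip force at its end, in the units of the state.
- manip.get_state(): the state, without advancing time (a new reading comes with each control period).
- eyes.get_image(name): name is "side" or "top" or "wrist"; returns the picture (420x560x3 uint8, red, green, blue); there is no depth.
- eyes.camera_info(name): a dict with "fx", "fy", "cx", "cy" (pixels), "dist" ([k1, k2, p1, p2, k3] as OpenCV has them; the pictures are not rectified), "eye" and "orientation" of the camera in the world. Camera axes: x right, y down, z forward; pixel columns grow to the right and rows downward; lengths in m; the calibration is good to about 2 mm. A picture is of the moment at which its call begins: read the wrist's pose just before it. camera_info takes no time and is no camera call; for the wrist camera it gives the pose at the moment of the call.
- manip.sign_off(): hands the job in; it is judged then, once.
The state is a dict: "clock": time; "qpos": joint angles; "qd": joint speeds; "effort": joint torques, N m; "position": TCP position; "ee_rot": TCP orientation; "contact_force": force on the tool from outside, world axes, zero at the start; "moment": the same for the moment, N m; "width": finger opening in m; "gripper_force": force on a finger pad.
Only numpy, scipy, OpenCV 4.12 (cv2) and the standard library are available. Lean on these libraries where they do the work, as an engineer would, in place of code of your own. Each camera call takes 0.05 s, during which the arm holds its last target. There are 200 camera calls.

TASK

The small blue ramekin has been put down over the scale's display. With the fingertips slide it back along the scale, without lifting it or dragging the scale along, until it stands upright in the middle of the weighing plate; then tare the scale: press the right-hand round key down lightly, let it spring back and withdraw. Leave the left-hand (power) key and all the other things alone.

Things in the scene. Friction and masses are not known exactly. Their poses are not given: they have to be found in the camera images.
- scale: loose kitchen scale, 0.52 kg, 215 x 158 mm, its flat top 17 mm above the worktop; origin at the centre of its outline, 3 mm below the worktop; own z up, x along the 215 mm side from the display end (nearest the robot) to the far end, y to the left. Display and two round keys lie at own x = -85 mm, the steel plate behind them, with no step. A push of over about 3 N slides it.
- plate_middle (a point): middle of the weighing plate, at its surface: own x = +20 mm, y = 0 of the scale, 17 mm above the worktop
- ramekin: loose blue ceramic ramekin (straight-sided round dish, open on top), 42 mm high, 62 mm across the foot, 72 mm across the rim, about 0.16 kg; origin at the centre of its underside. It starts standing on the display, between the two keys, its foot sliding freely on the scale's top
- right_key_top (a point): centre of the top of the right-hand round key (seen from the robot): the tare key, 17 mm across, own x = -85 mm, y = -55 mm of the scale. Its top stands 2 mm above the scale's top, 19 mm above the worktop
- scale_key1 (a joint): travel of the right-hand (tare) key, m: 0 up, 0.0015 fully down; a spring resists evenly, 5 N at 0.001 and 7.5 N fully down, and lifts it again; below that it is rigid, so press slowly and stop at about 5 N
- left_key_top (a point): centre of the top of the left-hand round key, the power key, not to be pressed: own x = -85 mm, y = +55 mm of the scale; same size and height as the other
- scale_key0 (a joint): travel of the left-hand (power) key, m: 0 up, 0.0015 down
- measuring_spoons: bystander: ring of three metal measuring spoons, 77 x 120 x 15 mm, lying to the right of the scale; origin under their middle
- pastry_ring: bystander: fluted metal pastry ring, 68 mm across, 35 mm high, to the left of the scale; origin at the centre of its underside
- timer: bystander: white kitchen timer with a red dial, 68 mm across, 57 mm high, behind the scale; origin at the centre of its underside
- red_jar: bystander: glass jar with red contents and a red lid, 69 mm across, 86 mm high, behind the scale; origin at the centre of its underside
- spice_jar: bystander: slim spice jar with a dark cap, 44 mm across, 105 mm high, behind the scale; origin at the centre of its underside
- butter: bystander: wrapped yellow block, 73 x 102 x 37 mm, to the right; origin at the centre of its underside
Mind the look-alikes: they are no part of the job. Of the things like the ramekin, leave any that is orange or purple; of the rest the smaller one is meant.

How it is judged:
By the outcome, as a careful person would: the job done as asked, in the order asked, and still so for the second after the job is handed in, with the robot touching nothing.
It also fails if it takes over 56 s, if anything falls off the work surface, if the arm or the gripper's body presses on something with over 40 N, if the wrist force passes 120 N, or if a joint passes its speed limit or range.

## Working session

There is one attempt and no reset: what is moved stays moved. The work goes in short steps, Python scripts to look and compute and a tool call to move; the robot and the scene stay as the last step left them, time stands still between calls to the robot, and variables do not carry over. Pictures are saved under pics/ and viewed, at most 10 in all, crops included, and the job is handed in when it is done.

Besides the shell and the picture viewer there is one more tool, called after "Request:" as name(argument=value, ...) on one line, values as JSON. servo_tool: Moves the arm, as the interface text tells. Its arguments: {"type":"object","properties":{"series":{"type":"string"},"squeeze":{"type":"number"}},"required":["series"]}

```bash
mkdir -p pics
python3 - <<'E'
from rig import manip, eyes
import cv2
for n in("top","side"):
    cv2.imwrite(f"pics/{n}0.png",eyes.get_image(n)[:,:,::-1]); print(n,eyes.camera_info(n))
print(manip.get_state())
E
```

```text
top {'fx': 494.28645928444166, 'fy': 494.28645928444166, 'cx': 282.46296437593867, 'cy': 201.3676041178929, 'dist': array([-0.13066862,  0.        ,  0.        ,  0.        ,  0.        ]), 'eye': array([ 0.47041561, -0.03054908,  1.48022828]), 'orientation': array([-0.01931984,  0.70940356, -0.70377487,  0.03277592])}
side {'fx': 447.9655121236412, 'fy': 447.9655121236412, 'cx': 274.5286810028251, 'cy': 202.49061335888976, 'dist': array([0.04097436, 0.        , 0.        , 0.        , 0.        ]), 'eye': array([ 0.06217835, -0.84212077,  0.59830477]), 'orientation': array([-0.46833948,  0.83513162, -0.24560321,  0.15130224])}
{'clock': 0.1, 'qpos': array([ 9.99000794e-01,  2.76513864e-01,  1.50598229e+00, -2.29763060e-06,
        1.36070495e+00, -1.21002112e-01]), 'qd': array([-6.24292888e-04, -1.50414519e-03, -2.34183224e-03, -9.18425277e-04,
        1.47142316e-04,  8.78206062e-05]), 'effort': array([ 1.22998699e-03, -4.17701626e+01, -2.46406245e+01, -1.49269827e-04,
        5.87758259e-03,  1.61755366e-05]), 'position': array([0.25025053, 0.51713237, 0.20694611]), 'ee_rot': array([-2.71987228e-04,  2.23492749e-01,  9.74705260e-01, -7.56834461e-04]), 'contact_force': array([-0.48852711,  0.48537652, -0.66579263]), 'moment': array([0.03732376, 0.00452903, 0.01974256]), 'gripper_force': 0.0, 'width': 0.08538940772634172}
```

View pics/top0.png

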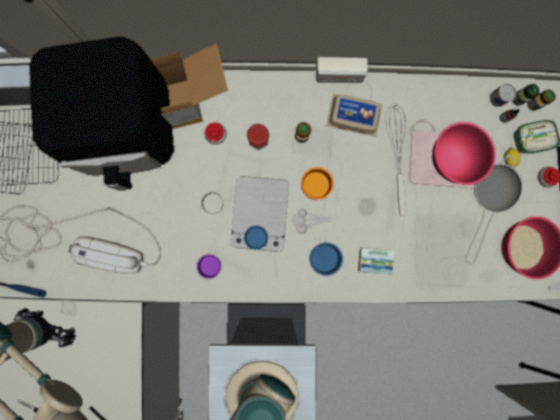

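View pics/side0.png

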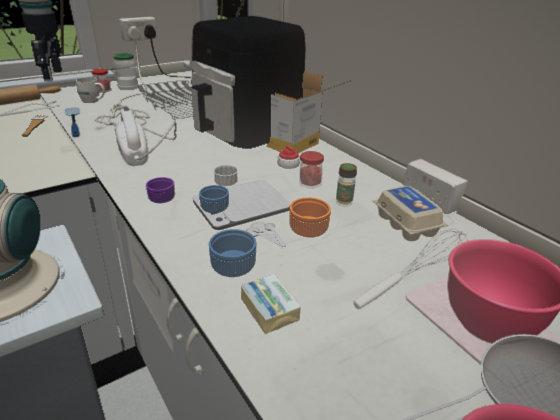

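Ramekin-like things in the top view: blue (256,237) on the scale, larger blue (325,258), orange (316,184) and purple (209,266). The blue one at (256,237) fits: it is the smaller blue one and stands on the display. I'll confirm it in a crop and measure there.

```bash
cat > h.py <<'E'
import numpy as np, cv2
from scipy.spatial.transform import Rotation as R
from rig import manip, eyes
def rot(q): return R.from_quat(np.roll(q,-1))
def px2w(name,uv,z,info=None):
    i=info or eyes.camera_info(name)
    K=np.array([[i['fx'],0,i['cx']],[0,i['fy'],i['cy']],[0,0,1]])
    p=cv2.undistortPoints(np.array(uv,float).reshape(-1,1,2),K,i['dist']).reshape(-1,2)
    d=rot(i['orientation']).apply(np.c_[p,np.ones(len(p))]); e=i['eye']
    return e+d*((z-e[2])/d[:,2])[:,None]
def w2px(name,P,info=None):
    i=info or eyes.camera_info(name)
    K=np.array([[i['fx'],0,i['cx']],[0,i['fy'],i['cy']],[0,0,1]])
    r=rot(i['orientation']).inv(); return cv2.projectPoints(np.array(P,float).reshape(-1,3),r.as_rotvec(),r.apply(-i['eye']),K,i['dist'])[0].reshape(-1,2)
E
python3 - <<'E'
from h import *
im=cv2.imread("pics/top0.png")
c=cv2.resize(im[165:265,200:320],None,fx=6,fy=6,interpolation=cv2.INTER_CUBIC)
cv2.imwrite("pics/c1.png",c)
h=cv2.cvtColor(im,cv2.COLOR_BGR2HSV)
m=((h[...,0]>95)&(h[...,0]<118)&(h[...,1]>100)).astype(np.uint8)
n,l,s,ce=cv2.connectedComponentsWithStats(m)
for k in range(1,n):
    if s[k,4]>100: print(s[k],ce[k],px2w("top",ce[k],.055))
E
```

```text
[338  99  38  26 492] [355.07520325 110.72357724] [[ 0.84682708 -0.27046365  0.055     ]]
[245 227  22  22 393] [255.49872774 237.27735369] [[0.47151152 0.01951053 0.055     ]]
[310 243  32  32 761] [325.68068331 258.55584757] [[ 0.41168793 -0.18299585  0.055     ]]
[  9 285  36  11 166] [ 28.12048193 289.85542169] [[0.30766969 0.69074077 0.055     ]]
```

View pics/c1.png

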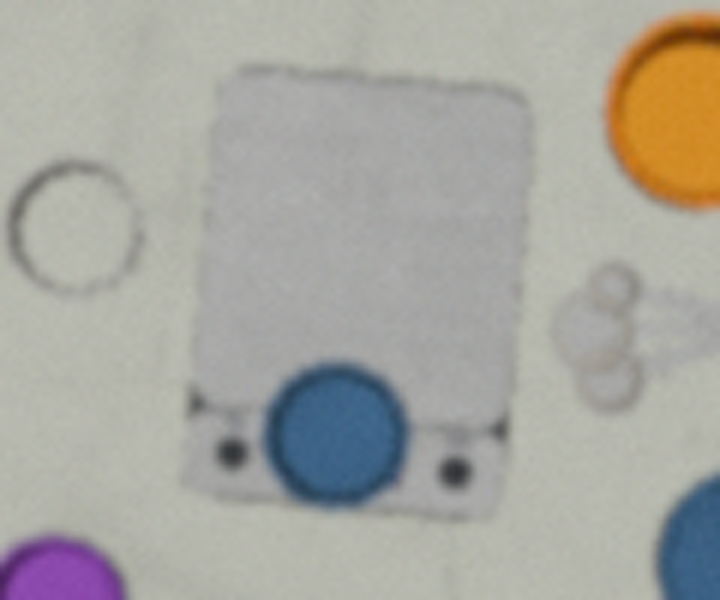

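The crop shows the small blue ramekin at crop (337,435), on the display between the two black keys at (231,453) and (455,472). The plate is above it in the picture, and the orange dish and spoons are to the right.

Run:
```python
from h import *
f=lambda a:(np.array(a)+.5)/6-.5+np.array([200,165])
k=px2w("top",f([[231,453],[455,472]]),.019); print(k)
c=px2w("top",f([[222,68],[530,92],[500,520],[183,488]]),.017); print(c, c.mean(0))
y=(k[0]-k[1])[:2]; print(np.linalg.norm(y)); y/=np.linalg.norm(y); x=np.array([y[1],-y[0]])
o=k.mean(0)[:2]+.085*x; print('origin',o,'yaw',np.degrees(np.arctan2(x[1],x[0])),'mid',o+.02*x,'xaxis',x)
for a,b in((c[0],c[1]),(c[3],c[2])): d=a-b; print(np.linalg.norm(d),np.degrees(np.arctan2(-d[0],d[1])))
for a,b in((c[0],c[3]),(c[1],c[2])): d=a-b; print(np.linalg.norm(d),np.degrees(np.arctan2(d[1],d[0])))
r=px2w("top",[255.5,237.28],.058)[0]; print('ram',r, 'own',(r[:2]-o)@x,(r[:2]-o)@y)
i=eyes.camera_info("wrist"); s=manip.get_state(); T=rot(s['ee_rot'])
print(i, T.inv().apply(i['eye']-s['position']), T.as_matrix(), (T.inv()*rot(i['orientation'])).as_matrix())
```

```text
[[ 0.46283281  0.07204069  0.019     ]
 [ 0.45441561 -0.03810619  0.019     ]]
[[ 0.65340513  0.0792343   0.017     ]
 [ 0.64279654 -0.07381266  0.017     ]
 [ 0.43098075 -0.06043389  0.017     ]
 [ 0.44541675  0.09559985  0.017     ]] [0.54314979 0.0101469  0.017     ]
0.11046802181724179
origin [0.5433771 0.0104906] yaw -4.369933366219435 mid [0.56331896 0.00896669] xaxis [ 0.99709287 -0.0761958 ]
0.15341419517048058 -3.9651657575387973
0.15670011560696803 -5.285867250677298
0.20863125239137806 -4.499045401841917
0.21223788878391064 -3.6141333796739543
ram [0.47150166 0.01940143 0.058     ] own -0.072345462483797 0.003408314893892537
{'fx': 308.2136054623724, 'fy': 308.2136054623724, 'cx': 285.34321788726606, 'cy': 213.04108237779877, 'dist': array([-0.05895932,  0.        ,  0.        ,  0.        ,  0.        ]), 'eye': array([0.19128598, 0.54526961, 0.37315784]), 'orientation': array([0.11095997, 0.84019778, 0.52631973, 0.06887032])} [ 0.06536482 -0.00062868 -0.1661984 ] [[-9.00101834e-01  4.35678704e-01 -8.68508792e-04]
 [ 4.35679528e-01  9.00100837e-01 -1.35380672e-03]
 [ 1.91920735e-04 -1.59695541e-03 -9.99998706e-01]] [[-8.99805727e-04 -9.65840223e-01 -2.59136746e-01]
 [ 9.99999457e-01 -1.00528596e-03  2.74528316e-04]
 [-5.25657022e-04 -2.59136358e-01  9.65840604e-01]]
```

Request:
servo_tool(series="-0.03 -0.031 0 0 0 0 0.47; -0.06 -0.062 0 0 0 0 0.47; -0.09 -0.093 0 0 0 0 0.47; -0.12 -0.124 0 0 0 0 0.47; -0.15 -0.155 0 0 0 0 0.47")

```text
clock: 0.6
position: [0.318, 0.311, 0.2074]
ee_rot: [-0.0, 0.223, 0.975, -0.0]
contact_force: [0.1, 0.4, 1.0]
width: 0.045
gripper_force: 0.0
```

Request:
servo_tool(series="-0.04 -0.04 0 0 0 -4 0.47; -0.08 -0.08 0 0 0 -8 0.47; -0.12 -0.124 0 0 0 -12 0.47; -0.16 -0.165 0 0 0 -16 0.47; -0.189 -0.198 0 0 0 -19.3 0.47")

```text
clock: 1.1
position: [0.3952, 0.0731, 0.2077]
ee_rot: [0.0, 0.056, 0.998, 0.0]
contact_force: [1.4, 0.3, 0.3]
width: 0.0453
gripper_force: 0.0
```

Request:
servo_tool(series="0 0 0 0 0 0 0.47; 0 0 0 0 0 0 0.47; 0 0 0 0 0 0 0.47")

```text
clock: 1.4
position: [0.3945, 0.0757, 0.2074]
ee_rot: [-0.0, 0.057, 0.998, 0.0]
contact_force: [-0.4, 0.2, 0.6]
width: 0.0453
gripper_force: 0.0
```

Run:
```python
from h import *
s=manip.get_state(); T=rot(s['ee_rot']); print(s['clock'],s['position'],T.as_matrix(),s['qpos'],s['width'])
i=eyes.camera_info("wrist"); im=eyes.get_image("wrist")[:,:,::-1]
np.save("w1.npy",i,allow_pickle=True)
cv2.imwrite("pics/w1.png",im)
```

```text
1.4 [0.39454686 0.07567777 0.20742896] [[-9.93525800e-01  1.13602943e-01 -9.24883824e-04]
 [ 1.13602229e-01  9.93525997e-01  7.91419658e-04]
 [ 1.00880373e-03  6.81226985e-04 -9.99999259e-01]] [ 1.50979098e-02  1.02324371e-02  1.83160585e+00  8.35594439e-04
  1.30066729e+00 -1.44207336e+00] 0.04532848443099341
```

View pics/w1.png

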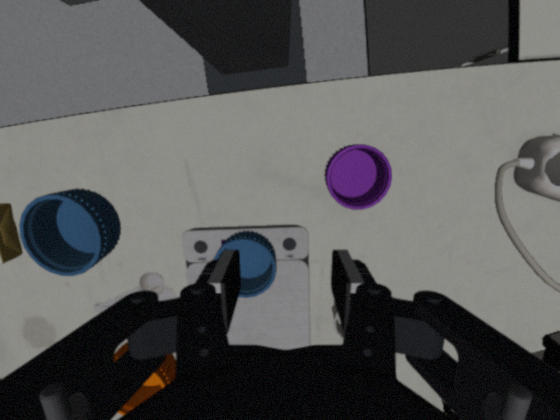

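Wrist view: the robot side is at the top. The scale's keys are at (201,246) for tare and (289,244) for power, with the ramekin at (246,265) between them. The fingers are at (228,275) and (345,275).

Run:
```python
from h import *
i=np.load("w1.npy",allow_pickle=True).item()
im=cv2.imread("pics/w1.png"); g=cv2.cvtColor(im,cv2.COLOR_BGR2GRAY)
K=[]
for u,v in((289,244),(201,246)):
    w=g[v-12:v+13,u-12:u+13].astype(float); q=np.clip(120-w,0,None)*(np.hypot(*np.mgrid[-12:13,-12:13])<11)
    yy,xx=np.mgrid[-12:13,-12:13]; K.append((u+(q*xx).sum()/q.sum(),v+(q*yy).sum()/q.sum()))
print(K); k=px2w("wrist",K,.019,i)
y=(k[0]-k[1])[:2]; print(k,np.linalg.norm(y)); y/=np.linalg.norm(y); x=np.array([y[1],-y[0]])
o=k.mean(0)[:2]+.085*x; print('origin',o,'yaw',np.degrees(np.arctan2(x[1],x[0])),'mid',o+.02*x)
for dx in (-.002,0,.002):
  pass
# overlay the predicted outlines for the ramekin at candidates
c=cv2.resize(im[200:360,150:350],None,fx=4,fy=4,interpolation=cv2.INTER_CUBIC)
def dr(P,col):
    p=(w2px("wrist",P,i)-[150,200]+.5)*4-.5; cv2.polylines(c,[p.round().astype(int)],True,col,1)
t=np.linspace(0,6.28,60)
ci=lambda cx,cy,r,z:np.c_[cx+r*np.cos(t),cy+r*np.sin(t),0*t+z]
W=lambda a,b:np.r_[o+a*x+b*y]
r=(.4715,.0194)
dr(ci(*r,.036,.059),(0,0,255)); dr(ci(*r,.031,.017),(0,255,255))
dr([[*W(a,b),.017] for a,b in((-.1075,-.079),(-.1075,.079),(.1075,.079),(.1075,-.079))],(0,255,0))
for s in(-1,1): dr(ci(*W(-.085,s*.055),.0085,.019),(255,0,255))
cv2.imwrite("pics/w1o.png",c)
```

```text
[(np.float64(288.99821126900525), np.float64(243.74113087548446)), (np.float64(200.28018480492813), np.float64(246.48193018480492))]
[[ 0.46292593  0.07191877  0.019     ]
 [ 0.45412221 -0.03716885  0.019     ]] 0.1094422876698312
origin [0.54324861 0.01053742] yaw -4.613951223601428 mid [0.5631838  0.00892858]
```

View pics/w1o.png

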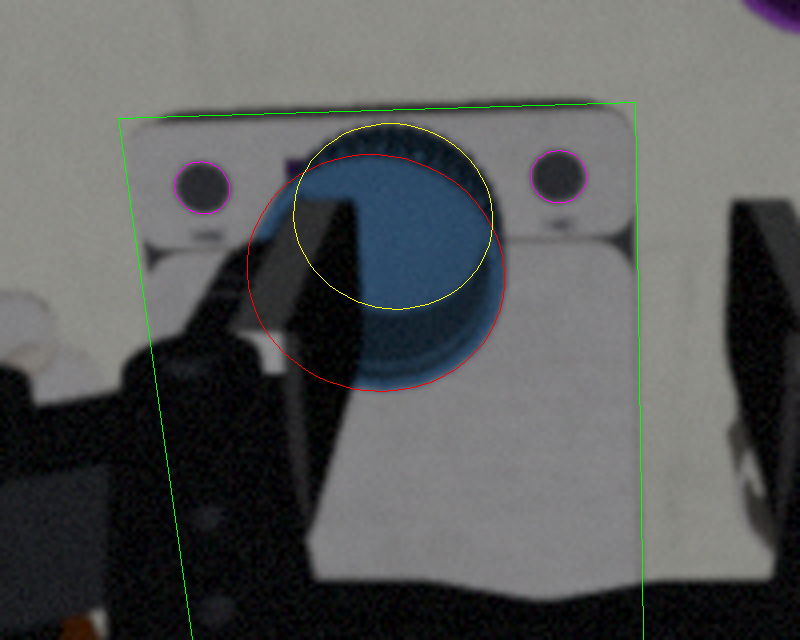

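The overlay fits: the ramekin is at (0.4715, 0.0194), the plate middle at (0.563, 0.009) and the tare key at (0.454, -0.037). I'll move behind the ramekin and go down.

Request:
servo_tool(series="-0.011 -0.024 0 0 0 0 0.47; -0.023 -0.047 0.02 0 0 0 0.47; -0.023 -0.047 0.06 0 0 0 0.47; -0.023 -0.047 0.1 0 0 0 0.47; -0.023 -0.047 0.14 0 0 0 0.47")

```text
clock: 1.95
position: [0.4126, 0.0273, 0.0667]
ee_rot: [0.001, 0.055, 0.998, 0.0]
contact_force: [0.5, -0.5, -0.8]
width: 0.0451
gripper_force: 0.0
```

Request:
servo_tool(series="0 0 0.02 0 0 0 0.47; 0 0 0.035 0 0 0 0.47; 0 0 0.043 0 0 0 0.47; 0 0 0.043 0 0 0 0.47; 0 0 0.043 0 0 0 0.47")

```text
clock: 2.45
position: [0.4132, 0.0264, 0.0252]
ee_rot: [0.001, 0.056, 0.998, 0.0]
contact_force: [0.3, -1.0, 0.0]
width: 0.0451
gripper_force: 0.0
```

Run:
```python
from h import *
s=manip.get_state(); print(s['clock'],s['position'],s['contact_force'],s['width'])
T=rot(s['ee_rot']); r=np.array([.4715,.0194,s['position'][2]]); print(T.inv().apply(r-s['position']))
im=eyes.get_image("wrist")[:,:,::-1]; sd=eyes.get_image("side")[:,:,::-1]
a=cv2.resize(im[140:420,130:430],(600,560)); cv2.imwrite("pics/w2.png",a)
cv2.imwrite("pics/s2.png",cv2.resize(sd[130:250,150:350],None,fx=4,fy=4,interpolation=cv2.INTER_CUBIC))
```

```text
2.45 [0.41315287 0.02636468 0.0251951 ] [ 0.33027732 -0.95335033  0.00322616] 0.04513478437559133
[-5.87600659e-02 -3.82096355e-04  5.99583016e-05]
```

View pics/w2.png

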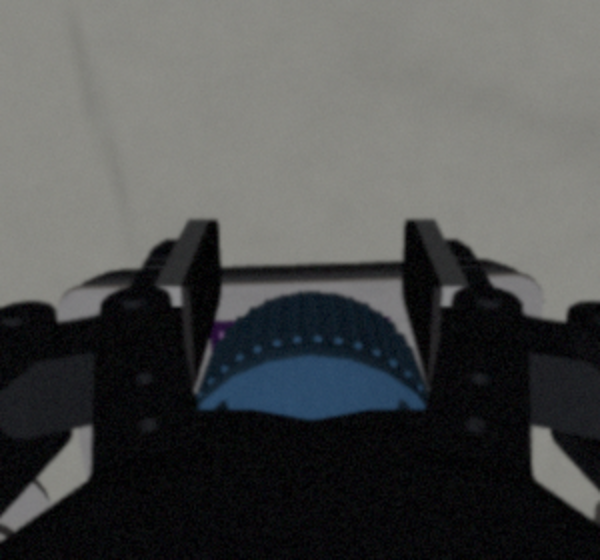

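View pics/s2.png

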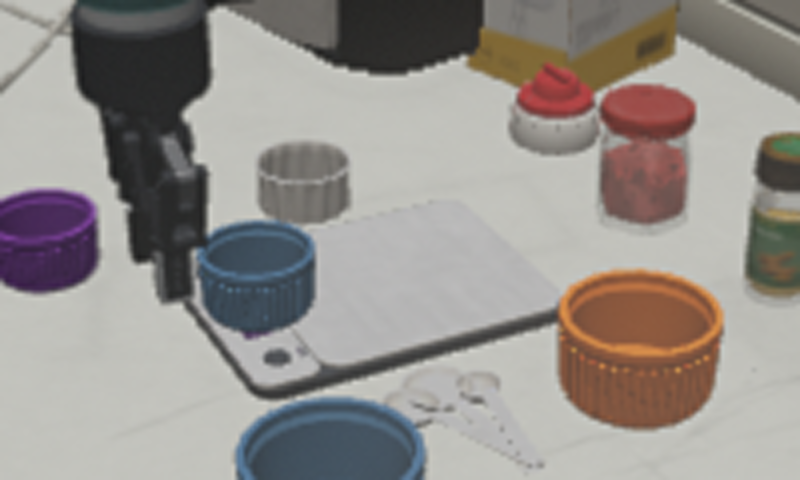

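Both views show the fingers astride the axis behind the ramekin, clear of it and of the scale. Now the slow push.

Request:
servo_tool(series="-0.006 0 0 0 0 0 0.47; -0.011 0 0 0 0 0 0.47; -0.015 0 0 0 0 0 0.47; -0.018 0 0 0 0 0 0.47; -0.021 0 0 0 0 0 0.47")

```text
clock: 3.05
position: [0.4336, 0.0232, 0.0247]
ee_rot: [-0.0, 0.057, 0.998, 0.0]
contact_force: [-0.1, 0.3, 1.2]
width: 0.0453
gripper_force: 0.6
```

Request:
servo_tool(series="-0.003 0 0 0 0 0 0.47; -0.006 0 0 0 0 0 0.47; -0.01 0 0 0 0 0 0.47; -0.014 0 0 0 0 0 0.47; -0.018 0 0 0 0 0 0.47")

```text
clock: 3.55
position: [0.4518, 0.0211, 0.0246]
ee_rot: [0.0, 0.057, 0.998, -0.0]
contact_force: [0.1, 0.6, -0.9]
width: 0.0448
gripper_force: 0.5
```

Request:
servo_tool(series="-0.004 0 0 0 0 0 0.47; -0.008 0 0 0 0 0 0.47; -0.012 0 0 0 0 0 0.47; -0.016 0 0 0 0 0 0.47; -0.02 0 0 0 0 0 0.47")

```text
clock: 4.05
position: [0.4716, 0.0189, 0.0247]
ee_rot: [0.0, 0.057, 0.998, 0.0]
contact_force: [-0.5, 0.1, -1.2]
width: 0.0452
gripper_force: 0.5
```

Request:
servo_tool(series="-0.004 0 0 0 0 0 0.47; -0.008 0 0 0 0 0 0.47; -0.012 0 0 0 0 0 0.47; -0.016 0 0 0 0 0 0.47; -0.02 0 0 0 0 0 0.47")

```text
clock: 4.55
position: [0.4915, 0.0166, 0.0247]
ee_rot: [0.0, 0.057, 0.998, 0.0]
contact_force: [-0.9, -0.2, -0.0]
width: 0.0452
gripper_force: 0.5
```

Request:
servo_tool(series="-0.004 0 0 0 0 0 0.47; -0.008 0 0 0 0 0 0.47; -0.012 0 0 0 0 0 0.47; -0.015 0 0 0 0 0 0.47; -0.017 0 0 0 0 0 0.47")

```text
clock: 5.05
position: [0.5084, 0.0147, 0.0247]
ee_rot: [0.0, 0.057, 0.998, 0.0]
contact_force: [-1.6, 1.0, 0.0]
width: 0.0452
gripper_force: 0.5
```

```bash
cat > meas.py <<'E'
from h import *
s=manip.get_state(); print(s['clock'],s['position'],s['contact_force'])
im=np.ascontiguousarray(eyes.get_image("top")[:,:,::-1]); cv2.imwrite("pics/top_last.png",im)
h=cv2.cvtColor(im,cv2.COLOR_BGR2HSV)
m=((h[...,0]>95)&(h[...,0]<118)&(h[...,1]>100)).astype(np.uint8)
n,l,st,ce=cv2.connectedComponentsWithStats(m)
for k in range(1,n):
    if st[k,4]>60 and st[k,1]>130 and 200<ce[k][0]<350: print(st[k],ce[k],px2w("top",ce[k],.058))
E
python3 meas.py
python3 - <<'E'
import cv2
cv2.imwrite("pics/c3.png",cv2.resize(cv2.imread("pics/top_last.png")[165:265,200:320],None,fx=6,fy=6,interpolation=cv2.INTER_CUBIC))
E
```

```text
5.05 [0.50836709 0.01468958 0.02469397] [-1.56149698  0.99543346  0.00289929]
[310 244  32  31 756] [325.67724868 258.61772487] [[ 0.41163408 -0.18266567  0.058     ]]
```

View pics/c3.png

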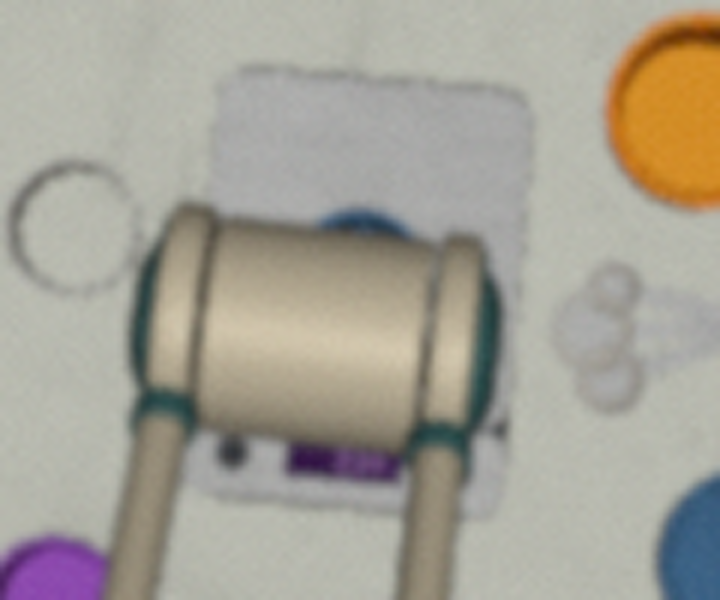

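The ramekin is moving along the plate; its front rim is at crop (363,209), and the scale's outline hasn't shifted. Next I'll work out how far is left.

Run:
```python
from h import *
f=lambda a:(np.array(a)+.5)/6-.5+np.array([200,165])
p=px2w("top",f([[363,209],[337,362]]),.059);print(p) # now, initial
print(p[0]-p[1], 'expected centre x', .4715+(p[0]-p[1])[0])
# rim via side cam: blue mask
im=np.ascontiguousarray(eyes.get_image("side")[:,:,::-1])
h=cv2.cvtColor(im,cv2.COLOR_BGR2HSV)
def bb(h):
    m=((h[...,0]>95)&(h[...,0]<118)&(h[...,1]>90)).astype(np.uint8); m[:, :150]=0; m[:170]=0; m[:,310:]=0
    n,l,s,c=cv2.connectedComponentsWithStats(m); return [(list(s[k]),c[k].round(1)) for k in range(1,n) if s[k,4]>80]
print(bb(h)); print(bb(cv2.cvtColor(cv2.imread("pics/side0.png"),cv2.COLOR_BGR2HSV)))
t=np.linspace(0,6.28,200)
def pred(x,y):
    a=w2px("side",np.r_[np.c_[x+.036*np.cos(t),y+.036*np.sin(t),0*t+.059],np.c_[x+.031*np.cos(t),y+.031*np.sin(t),0*t+.017]]); return a.min(0).round(1),a.max(0).round(1)
print(pred(.4715,.0194),pred(.548,.0107),pred(.5632,.0089))
```

```text
[[0.58053821 0.00733005 0.059     ]
 [0.50696602 0.01901728 0.059     ]]
[ 0.07357219 -0.01168723  0.        ] expected centre x 0.545072188847477
[([np.int32(209), np.int32(231), np.int32(47), np.int32(26), np.int32(257)], array([231.6, 249.1])), ([np.int32(249), np.int32(283), np.int32(26), np.int32(33), np.int32(126)], array([262.3, 298.6]))]
[([np.int32(209), np.int32(231), np.int32(47), np.int32(27), np.int32(259)], array([231.7, 249.1])), ([np.int32(249), np.int32(283), np.int32(26), np.int32(33), np.int32(127)], array([262.1, 298.4]))]
(array([198.9, 183.9]), array([229. , 212.6])) (array([228.7, 177.9]), array([257.7, 205.6])) (array([234.4, 176.8]), array([263.2, 204.2]))
```

Request:
servo_tool(series="-0.003 0 0 0 0 0 0.47; -0.006 0 0 0 0 0 0.47; -0.009 0 0 0 0 0 0.47; -0.012 0 0 0 0 0 0.47; -0.014 0 0 0 0 0 0.47")

```text
clock: 5.65
position: [0.5223, 0.0131, 0.0247]
ee_rot: [0.0, 0.057, 0.998, 0.0]
contact_force: [-0.5, -0.2, 0.8]
width: 0.0451
gripper_force: 0.6
```

Request:
servo_tool(series="-0.001 0 0 0 0 0 0.47; -0.001 0 0 0 0 0 0.47; 0.01 0 0 0 0 0 0.47; 0.04 0 0 0 0 0 0.47; 0.08 0 0 0 0 0 0.47")

```text
clock: 6.15
position: [0.4431, 0.0221, 0.0248]
ee_rot: [0.001, 0.057, 0.998, -0.0]
contact_force: [-1.2, 0.2, 0.1]
width: 0.0452
gripper_force: 0.0
```

Request:
servo_tool(series="0.04 0 0 0 0 0 0.47; 0.06 0 0 0 0 0 0.47; 0.06 0 0 0 0 0 0.47")

```text
clock: 6.45
position: [0.3777, 0.0298, 0.0244]
ee_rot: [-0.002, 0.057, 0.998, 0.0]
contact_force: [-0.2, -0.7, -0.4]
width: 0.0446
gripper_force: 0.0
```

```bash
cat >> meas.py <<'E'
i=eyes.camera_info("wrist"); np.save("w.npy",i,allow_pickle=True); cv2.imwrite("pics/wl.png",eyes.get_image("wrist")[:,:,::-1])
E
python3 meas.py
python3 - <<'E'
import cv2
cv2.imwrite("pics/c4.png",cv2.resize(cv2.imread("pics/top_last.png")[165:265,200:320],None,fx=6,fy=6,interpolation=cv2.INTER_CUBIC))
E
```

```text
6.45 [0.37774315 0.02976179 0.02441247] [-0.21361876 -0.73572474 -0.37444   ]
[249 196  23  22 392] [260.02806122 206.45153061] [[0.56028152 0.00730151 0.058     ]]
[310 243  32  32 761] [325.69645204 258.58869908] [[ 0.41171752 -0.18272079  0.058     ]]
```

View pics/c4.png

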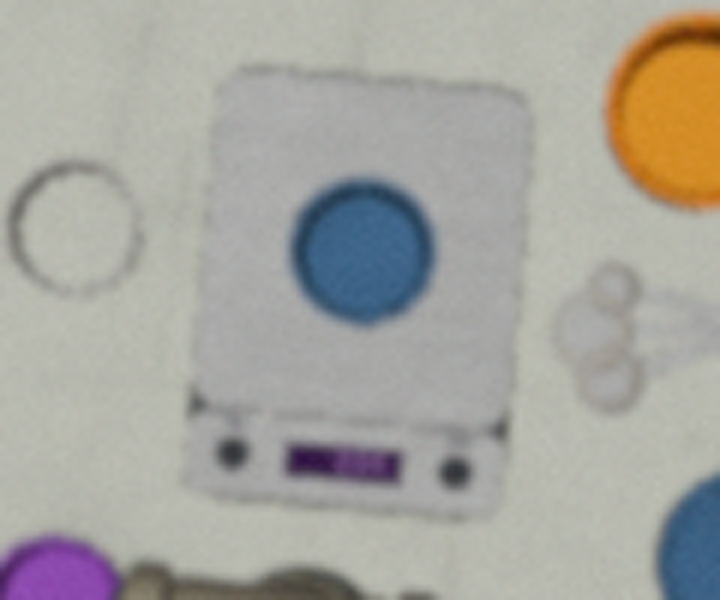

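The ramekin stands upright on the plate at about (0.560, 0.007), some 3 mm short of the middle. The scale is unmoved and both keys are uncovered. I'll add a small trim push.

Request:
servo_tool(series="-0.03 0.001 0 0 0 0 0.47; -0.06 0.001 0 0 0 0 0.47; -0.09 0.001 0 0 0 0 0.47; -0.11 0.001 0 0 0 0 0.47; -0.12 0.001 0 0 0 0 0.47")

```text
clock: 7.05
position: [0.5067, 0.0157, 0.0248]
ee_rot: [0.002, 0.057, 0.998, -0.0]
contact_force: [0.1, 0.6, 0.3]
width: 0.0456
gripper_force: 0.0
```

Request:
servo_tool(series="-0.006 0 0 0 0 0 0.47; -0.011 0 0 0 0 0 0.47; -0.015 0 0 0 0 0 0.47; -0.018 0 0 0 0 0 0.47; -0.02 0 0 0 0 0 0.47")

```text
clock: 7.55
position: [0.5218, 0.0142, 0.0248]
ee_rot: [-0.0, 0.057, 0.998, 0.0]
contact_force: [-0.5, 0.1, -0.2]
width: 0.0452
gripper_force: 0.0
```

Request:
servo_tool(series="-0.002 0 0 0 0 0 0.47; -0.004 0 0 0 0 0 0.47; -0.004 0 0 0 0 0 0.47; 0.006 0 0 0 0 0 0.47; 0.036 0 0 0 0 0 0.47")

```text
clock: 8.05
position: [0.489, 0.0179, 0.025]
ee_rot: [0.002, 0.057, 0.998, 0.0]
contact_force: [-0.5, 0.2, -0.4]
width: 0.045
gripper_force: 0.0
```

Request:
servo_tool(series="0.04 0 0 0 0 0 0.47; 0.08 0 0 0 0 0 0.47; 0.108 0 0 0 0 0 0.47; 0.108 0 0 0 0 0 0.47")

```text
clock: 8.45
position: [0.372, 0.0315, 0.0241]
ee_rot: [-0.003, 0.057, 0.998, 0.0]
contact_force: [0.5, 0.6, 0.5]
width: 0.0454
gripper_force: 0.0
```

```bash
python3 meas.py
python3 - <<'E'
from h import *
g=cv2.imread("pics/top_last.png",0).astype(float); K=[]
for f in("side0",):pass
for name in("top0","top_last"):
    g=cv2.imread(f"pics/{name}.png",0).astype(float); K=[]
    for u,v in((238,240),(275,243)):
        w=g[v-3:v+4,u-3:u+4]; q=np.clip(110-w,0,None); yy,xx=np.mgrid[-3:4,-3:4]; K.append((u+(q*xx).sum()/q.sum(),v+(q*yy).sum()/q.sum()))
    k=px2w("top",K,.019); y=(k[0]-k[1])[:2]; y/=np.linalg.norm(y); x=np.array([y[1],-y[0]]); print(k,k.mean(0)[:2]+.105*x)
E
```

```text
8.45 [0.37203454 0.03152627 0.02411459] [0.47069943 0.58291628 0.54950291]
[249 195  22  22 390] [259.65641026 205.58461538] [[0.56277569 0.00839869 0.058     ]]
[310 244  32  31 761] [325.70959264 258.57950066] [[ 0.41174404 -0.18275861  0.058     ]]
[[ 0.46292831  0.07133717  0.019     ]
 [ 0.45426714 -0.03807768  0.019     ]] [0.56327029 0.00834396]
[[ 0.46286268  0.07125781  0.019     ]
 [ 0.45422673 -0.03811052  0.019     ]] [0.56321889 0.00830835]
```

The ramekin is now within 1 mm of the middle and the scale hasn't moved. Next is the tare key: rise, close the fingers and go above it.

Request:
servo_tool(series="0 0 -0.03 0 0 0 1; 0 0 -0.056 0 0 0 1; -0.03 -0.02 -0.056 0 0 0 1; -0.06 -0.04 -0.056 0 0 0 1; -0.0895 -0.0595 -0.056 0 0 0 1")

```text
clock: 9.05
position: [0.4643, -0.0401, 0.0815]
ee_rot: [0.002, 0.057, 0.998, -0.0]
contact_force: [0.3, 0.1, 0.9]
width: -0.0002
gripper_force: 0.0
```

Request:
servo_tool(series="0 0 0.02 0 0 0 1; 0 0 0.04 0 0 0 1; 0 0 0.04 0 0 0 1; 0 0 0.04 0 0 0 1; 0 0 0.04 0 0 0 1")

```text
clock: 9.55
position: [0.4624, -0.039, 0.0416]
ee_rot: [0.001, 0.057, 0.998, -0.0]
contact_force: [0.4, -0.5, -0.0]
width: -0.0
gripper_force: 0.0
```

Run:
```python
from h import *
s=manip.get_state(); T=rot(s['ee_rot']); print(s['position'],s['contact_force'],s['width'],T.as_matrix()[:,2])
print(T.inv().apply([.4542,-.0376,.019]-s['position']))
sd=eyes.get_image("side")[:,:,::-1]
cv2.imwrite("pics/s5.png",cv2.resize(sd[140:240,170:300],None,fx=6,fy=6,interpolation=cv2.INTER_CUBIC))
```

```text
[ 0.46240603 -0.03897004  0.04156011] [ 0.44587433 -0.5146547  -0.02936352] -1.3553079981902012e-05 [ 2.22492646e-03 -4.58567238e-04 -9.99997420e-01]
[0.0083595  0.00043476 0.02254116]
```

View pics/s5.png

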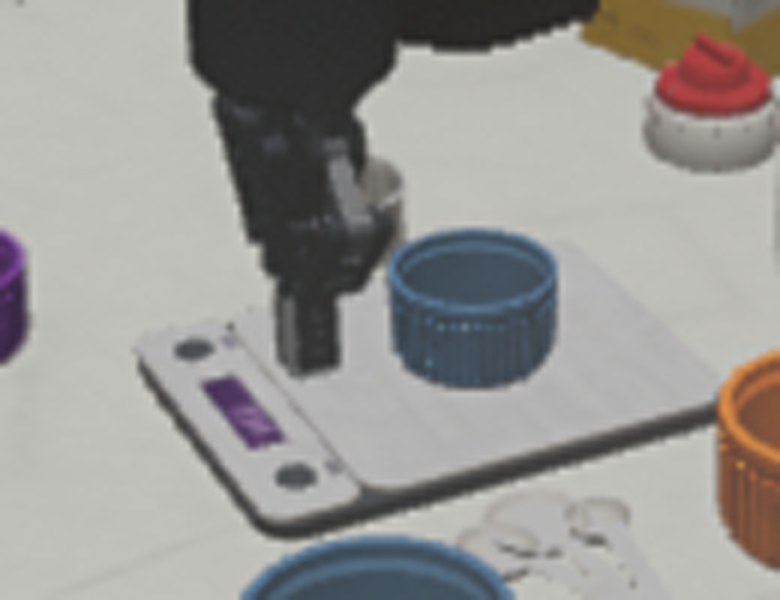

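The side view shows the closed fingertips above the plate, about 8 mm beyond the tare key, and the ramekin upright. I'll shift over the key, then press slowly.

Request:
servo_tool(series="0.0085 0.0005 0 0 0 0 1; 0.0085 0.0005 0.008 0 0 0 1; 0.0085 0.0005 0.014 0 0 0 1; 0.0085 0.0005 0.018 0 0 0 1; 0.0085 0.0005 0.018 0 0 0 1")

```text
clock: 10.1
position: [0.4522, -0.0372, 0.022]
ee_rot: [-0.001, 0.057, 0.998, 0.0]
contact_force: [-0.9, -0.3, -0.5]
width: 0.0
gripper_force: 0.0
```

Request:
servo_tool(series="0 0 0.001 0 0 0 1; 0 0 0.002 0 0 0 1; 0 0 0.003 0 0 0 1; 0 0 0.003 0 0 0 1")

```text
clock: 10.5
position: [0.4528, -0.0373, 0.0196]
ee_rot: [0.0, 0.057, 0.998, 0.0]
contact_force: [-0.1, 0.2, -0.1]
width: 0.0001
gripper_force: 0.0
```

Request:
servo_tool(series="-0.0012 0 0 0 0 0 1; -0.0012 0 0.0004 0 0 0 1; -0.0012 0 0.0004 0 0 0 1")

```text
clock: 10.8
position: [0.454, -0.0375, 0.0193]
ee_rot: [0.0, 0.057, 0.998, 0.0]
contact_force: [-0.1, 0.0, 0.3]
width: -0.0
gripper_force: 0.0
```

Request:
servo_tool(series="0 0 0.0003 0 0 0 1; 0 0 0.0005 0 0 0 1; 0 0 0.0005 0 0 0 1")

```text
clock: 11.1
position: [0.4539, -0.0374, 0.0188]
ee_rot: [-0.0, 0.057, 0.998, 0.0]
contact_force: [-0.2, -0.5, -0.4]
width: -0.0001
gripper_force: 0.0
```

Request:
servo_tool(series="0 0 0.0003 0 0 0 1; 0 0 0.0003 0 0 0 1; 0 0 0.0003 0 0 0 1")

```text
clock: 11.4
position: [0.4539, -0.0375, 0.0185]
ee_rot: [0.0, 0.057, 0.998, 0.0]
contact_force: [-0.5, 0.4, -0.2]
width: -0.0001
gripper_force: 0.0
```

Request:
servo_tool(series="0 0 0.0003 0 0 0 1; 0 0 0.0003 0 0 0 1; 0 0 0.0003 0 0 0 1")

```text
clock: 11.7
position: [0.4539, -0.0374, 0.0182]
ee_rot: [-0.0, 0.057, 0.998, 0.0]
contact_force: [0.3, -0.3, -0.4]
width: -0.0002
gripper_force: 0.0
```

Request:
servo_tool(series="0 0 0.0003 0 0 0 1; 0 0 0.0003 0 0 0 1; 0 0 0.0003 0 0 0 1")

```text
clock: 12.0
position: [0.4539, -0.0374, 0.0179]
ee_rot: [-0.0, 0.057, 0.998, 0.0]
contact_force: [0.1, -0.9, 0.3]
width: -0.0
gripper_force: 0.0
```

Request:
servo_tool(series="0 0 0.0003 0 0 0 1; 0 0 0.0003 0 0 0 1; 0 0 0.0003 0 0 0 1")

```text
clock: 12.3
position: [0.4539, -0.0374, 0.0176]
ee_rot: [0.0, 0.057, 0.998, 0.0]
contact_force: [0.0, -0.6, -0.5]
width: 0.0001
gripper_force: 0.0
```

Request:
servo_tool(series="0 0 0.0003 0 0 0 1; 0 0 0.0003 0 0 0 1; 0 0 0.0003 0 0 0 1")

```text
clock: 12.6
position: [0.4539, -0.0375, 0.0173]
ee_rot: [0.0, 0.057, 0.998, 0.0]
contact_force: [0.7, -0.5, -0.7]
width: 0.0
gripper_force: 0.0
```

Run:
```python
from h import *
s=manip.get_state(); print(s['position'],s['contact_force'],s['moment'],s['effort'])
i=eyes.camera_info("side"); im=np.ascontiguousarray(eyes.get_image("side")[:,:,::-1]); cv2.imwrite("pics/s6.png",im)
w=eyes.get_image("wrist"); cv2.imwrite("pics/w6.png",w[:,:,::-1])
p=w2px("side",[s['position'],[.4542,-.0376,.019]]); print(p)
# dark finger tip lower edge
g=cv2.cvtColor(im,cv2.COLOR_BGR2GRAY); u,v=p[0].round().astype(int); print(u,v); print(g[v-14:v+8,u-9:u+10])
print(cv2.imread("pics/side0.png",0)[v-8:v+8,u-9:u+10])
```

```text
[ 0.4539244  -0.03746839  0.01728729] [ 0.73114988 -0.52751878 -0.72299989] [ 0.00483266  0.0061781  -0.00363367] [ 4.94499054e-04 -3.47494376e+01 -1.63002437e+01  1.24606445e-04
  5.24335574e-04 -1.64446692e-05]
[[219.14948278 218.54802395]
 [219.25030908 217.93203843]]
219 219
[[ 80 114 159  92  94  97  65  51  51  56  59  51  60 129 182 181 179 179
  179]
 [ 70  87 119  76  93  98  72  53  53  53  53  51  60 128 183 182 180 179
  180]
 [ 85  92  98  71  92  97  73  52  52  57  53  50  57 118 182 182 181 180
  180]
 [108 124 121  76  93  97  73  52  52  56  56  53  56 116 180 181 180 180
  180]
 [ 92  94 105  74  90  97  73  52  52  53  56  48  55 116 178 180 179 180
  179]
 [100 118 120  90  87  96  75  52  50  51  57  59  79 133 179 180 180 181
  179]
 [ 73  87 111 119 108  99  94  67  79  90 105 113 135 175 182 181 181 182
  182]
 [ 82  75  88  90  79  87  93 105 143 149 166 181 177 163 178 181 181 182
  182]
 [134  77  73  82  82  93 100 140 165 181 181 182 180 158 162 180 181 181
  182]
 [176 116  99 132 140 178 180 180 180 180 179 178 178 174 150 165 181 181
  182]
 [182 180 
[... 1559 characters left out ...]
  87  85  82  82  96 140 179 161 132 134 156
  158]
 [180 180 178 179 178 161  91  77  80  80  79  77 115 179 179 165 175 173
  151]
 [175 181 180 179 181 176 103  88  84  85  84  93 129 178 180 179 181 180
  173]
 [157 177 180 180 179 181 175 153 133 130 133 175 178 178 179 181 181 182
  180]
 [100 162 178 181 181 181 181 179 179 179 178 180 179 179 180 181 181 179
  173]
 [ 73 109 163 181 182 181 181 180 180 181 181 179 179 179 180 179 177 167
  136]
 [ 78  78 115 174 182 181 180 181 182 181 181 180 179 170 164 136 113  98
   83]
 [134  75  88 143 170 171 174 180 180 171 165 140 120 102  90  81  73  65
   62]
 [183 109  67  80 108 127 138 138 127 107  94  83  76  65  61  60  58  56
   56]]
```

No contact force yet, and the side image shows the fingertip end about 8 px above where the TCP projects. The real tip therefore ends higher than reported; I'll estimate how much.

Run:
```python
from h import *
s=manip.get_state(); T=rot(s['ee_rot']); P=s['position']
for d in(0,.014,.016,.018,.02,.022):
    print(d,w2px("side",P+T.apply([[a,b,-d] for a in(-.011,.011) for b in(-.008,.008)])).round(1).tolist(), w2px("wrist",P+T.apply([[.011,-.008,-d],[.011,.008,-d]])).round(1).tolist())
g=cv2.imread("pics/w6.png",0); print(g[200:290:3,240:330:5])
```

```text
0 [[224.8, 219.1], [222.3, 215.8], [216.0, 221.3], [213.5, 217.9]] [[272.2, 230.0], [300.4, 230.0]]
0.014 [[224.6, 214.1], [222.1, 210.8], [215.7, 216.3], [213.3, 212.9]] [[271.1, 238.3], [301.7, 238.3]]
0.016 [[224.5, 213.4], [222.0, 210.1], [215.6, 215.6], [213.2, 212.2]] [[270.9, 239.7], [301.9, 239.6]]
0.018 [[224.5, 212.7], [222.0, 209.4], [215.6, 214.8], [213.2, 211.5]] [[270.8, 241.0], [302.1, 241.0]]
0.02 [[224.5, 212.0], [222.0, 208.7], [215.6, 214.1], [213.1, 210.8]] [[270.6, 242.4], [302.3, 242.3]]
0.022 [[224.4, 211.2], [221.9, 208.0], [215.5, 213.4], [213.1, 210.0]] [[270.4, 243.8], [302.5, 243.7]]
[[138 137 137 137 141 139 141 137 132 134 136 138 135 133 135 138 138 135]
 [137 136 136 136 138 139 137 137 138 134 136 133 134 134 135 134 136 138]
 [139 135 136 138 140 139 137 139 135 135 134 134 131 131 132 129 130 120]
 [136 138 138 135 137 132 109  70  59  58  53  48  35  40  30  29  30  34]
 [136 139 135 135 113  41  38  44  45  45  47  49  59  62  69  68  71  74]
 [136 133 134 111 101 104 109 110 114 120 122 121 123 121 125 127 128 125]
 [133 135 106 126 124 128 127 1
[... 1069 characters left out ...]
 36   0  20 120 121 125]
 [137 135 127 108   7   7  32  45  48  12  46  48  39  11   7  77 123 126]
 [138 136 126  84  14  19  39  45  41   7  42  44  43  15  20  52 121 126]
 [137 139 126  45  14  15  37  46  45   4  41  47  46   3   7  25 122 123]
 [135 139 120  21  13  15  37  45  45   9  44  47  45  11  16  20 124 126]
 [137 138  73  12  10   2  45  45  46  11  37  44  47  18   0  12 124 129]
 [139 135  39   7  12   5  45  46  46   8  33  45  46   8   5  11 118 123]
 [138 138  39   9  10   7   8 102 119  33 104 107  17   0   7  14  79  96]
 [138 137  21  13  12  15   7  21 128  39 115  10   7   4   5  10  15 126]
 [137 122   8   8  21  24   5   8  89  36  96  10  14  20  25  16   9  83]]
```

The tip ends roughly 18–20 mm behind the reported TCP, so it is still well above the key and laterally on it. I'll keep lowering and watch the force.

Request:
servo_tool(series="0 0 0.002 0 0 0 1; 0 0 0.004 0 0 0 1; 0 0 0.006 0 0 0 1; 0 0 0.008 0 0 0 1; 0 0 0.008 0 0 0 1")

```text
clock: 13.2
position: [0.4536, -0.0374, 0.0089]
ee_rot: [-0.0, 0.057, 0.998, 0.0]
contact_force: [-0.9, 0.1, 0.1]
width: 0.0001
gripper_force: 0.0
```

Run:
```python
from h import *
s=manip.get_state(); P=s['position']; print(P,s['contact_force'])
print(w2px("side",[.4542,-.0376,.019]),w2px("wrist",[.4542,-.0376,.019]))
im=np.ascontiguousarray(eyes.get_image("side")[:,:,::-1]); g=cv2.cvtColor(im,cv2.COLOR_BGR2GRAY); print(g[204:226,208:230])
g=cv2.cvtColor(np.ascontiguousarray(eyes.get_image("wrist")),cv2.COLOR_RGB2GRAY); print(g[220:262:2,266:306:2])
```

```text
[ 0.45359583 -0.0373636   0.0089217 ] [-0.89941004  0.11695055  0.12941647]
[[219.25030908 217.93203843]] [[286.09370717 255.91672784]]
[[ 66  76 110 169 145  80  93  97  56  49  49  56  50  49  68 147 181 180
  178 178 179 179]
 [ 65  68  79 109 137  80  93  96  55  51  53  64  57  49  66 147 182 181
  180 179 179 180]
 [ 66  66  69  85 117  84  94  96  62  50  53  59  59  49  67 148 183 182
  180 179 179 180]
 [ 69  78  85  92  99  81  95  97  63  52  52  52  53  50  68 145 182 182
  181 181 180 181]
 [ 83  97 108 122 113  75  93  96  63  51  51  55  57  51  60 129 180 181
  180 181 180 180]
 [ 83  92  92  95 101  72  93  98  72  54  51  53  53  49  60 126 179 180
  180 180 179 179]
 [102  83 100 119 120  76  92  98  82  54  51  54  52  49  56 117 181 181
  180 180 180 179]
 [157  89  73  87 106  76  92  97  75  52  52  58  58  52  56 116 180 182
  181 182 182 181]
 [178 135  81  74  87  79  82  96  72  52  50  54  57  48  55 115 179 182
  181 182 183 183]
 [182 178 134  77  72  75  81  95  74  51  49  50  53  55  81 127 163 180
  181 181 182 183]
 [182 183 176 115  99 130 117 100 
[... 2168 characters left out ...]
 121 127
  126 125]
 [126 127 128 119  77  40  40  41  40  42  43  41  38  41  42  46 102 126
  126 125]
 [124 129 124  83  44  44  45  39  29   9  20  26  39  39  41  39  59 114
  123 126]
 [127 126 119  66  46  44  44  41  23  10   0  18  43  46  48  44  45  88
  124 124]
 [125 123 111  48  42  45  49  48  23   7  11  23  42  46  43  43  45  67
  119 125]
 [125 124 109  46  40  47  46  46  18   7   8  22  44  46  45  42  48  56
  116 126]
 [118 116 103  43  44  45  45  43  26   1  12  12  41  47  46  43  45  53
  112 120]
 [ 49  46  49  49  45  45  44  44  23   3  11  16  40  47  45  41  43  41
   49  47]
 [ 12  13  22  44  44  48  43  47  27   3   4  19  40  45  44  43  42  40
   13   3]]
```

Request:
servo_tool(series="-0.0005 0 0.001 0 0 0 1; -0.0005 0 0.002 0 0 0 1; -0.0005 0 0.003 0 0 0 1; -0.0005 0 0.004 0 0 0 1; -0.0005 0 0.004 0 0 0 1")

```text
clock: 13.8
position: [0.4543, -0.0375, 0.0051]
ee_rot: [-0.0, 0.057, 0.998, 0.0]
contact_force: [-0.1, -0.2, 0.6]
width: 0.0002
gripper_force: 0.0
```

Request:
servo_tool(series="0 0 0.0005 0 0 0 1; 0 0 0.001 0 0 0 1; 0 0 0.0015 0 0 0 1; 0 0 0.002 0 0 0 1; 0 0 0.002 0 0 0 1")

```text
clock: 14.3
position: [0.4544, -0.0375, 0.0032]
ee_rot: [-0.0, 0.057, 0.998, 0.0]
contact_force: [-0.2, 0.6, 0.0]
width: 0.0001
gripper_force: 0.0
```

Request:
servo_tool(series="0 0 0.0003 0 0 0 1; 0 0 0.0006 0 0 0 1; 0 0 0.0008 0 0 0 1; 0 0 0.0008 0 0 0 1")

```text
clock: 14.7
position: [0.4544, -0.0375, 0.0025]
ee_rot: [0.0, 0.057, 0.998, 0.0]
contact_force: [0.4, -0.0, -0.3]
width: 0.0001
gripper_force: 0.0
```

Request:
servo_tool(series="0 0 0.0003 0 0 0 1; 0 0 0.0006 0 0 0 1; 0 0 0.0008 0 0 0 1; 0 0 0.0008 0 0 0 1")

```text
clock: 15.1
position: [0.4544, -0.0375, 0.0017]
ee_rot: [-0.0, 0.057, 0.998, 0.0]
contact_force: [-1.1, -0.6, -0.4]
width: -0.0003
gripper_force: 0.0
```

Request:
servo_tool(series="0 0 0.0003 0 0 0 1; 0 0 0.0006 0 0 0 1; 0 0 0.0007 0 0 0 1; 0 0 0.0007 0 0 0 1")

```text
clock: 15.5
position: [0.4544, -0.0375, 0.001]
ee_rot: [-0.0, 0.057, 0.998, 0.0]
contact_force: [-0.6, -0.4, -0.1]
width: -0.0
gripper_force: 0.0
```

Run:
```python
from h import *
s=manip.get_state(); P=s['position']; print(P,s['contact_force'])
im=np.ascontiguousarray(eyes.get_image("side")[:,:,::-1]); g=cv2.cvtColor(im,cv2.COLOR_BGR2GRAY); print(g[210:224,208:230])
```

```text
[ 0.45441415 -0.03749765  0.00097733] [-0.61572578 -0.37408483 -0.08691746]
[[102  83 101 118 121  98  81  97  85  54  51  52  55  51  50  93 182 182
  180 180 180 180]
 [157  89  72  87 109  99  74  96  87  54  51  53  66  52  50  93 180 183
  181 182 182 182]
 [179 135  82  74  88  90  73  96  96  58  51  52  54  51  52  87 165 182
  181 182 183 183]
 [183 178 134  77  75  84  70  95  87  54  50  52  58  53  51  82 153 181
  182 181 182 184]
 [181 183 177 115  96 105  74  95  96  57  50  54  61  56  50  66 129 167
  181 182 182 183]
 [182 182 183 181 178 135  88  95  97  55  49  51  55  53  49  77 154 148
  174 184 184 183]
 [184 182 182 183 185 180 137 100  95  57  50  53  57  62  80 108 161 157
  143 179 183 181]
 [182 184 183 182 183 184 180 128  97  73  72  84  95 101 147 179 140 132
  140 152 178 181]
 [166 185 185 183 181 183 184 162 102  94  91  90  86  91 140 184 165 135
  137 159 161 179]
 [115 172 184 183 182 182 182 163  92  82  83  84  82  80 118 183 182 168
  179 177 154 163]
 [ 84 128 178 184 183 183 184 180 107  90  86  88  85  95 131 181 184 182
  184 183 176 142]
 [ 79  93 161 180 183 183 183 184 178 156 136 133 135 179 181 182 182 184
  185 185 184 164]
 [114  70 102 166 182 184 184 184 183 182 182 183 182 184 183 182 182 184
  184 182 176 146]
 [159  83  75 111 167 184 185 185 185 184 184 184 184 182 183 183 184 182
  180 171 139  96]]
```

Request:
servo_tool(series="0 0 0.0004 0 0 0 1; 0 0 0.0008 0 0 0 1; 0 0 0.0011 0 0 0 1; 0 0 0.0011 0 0 0 1")

```text
clock: 15.95
position: [0.4544, -0.0375, -0.0002]
ee_rot: [-0.0, 0.057, 0.998, 0.0]
contact_force: [0.3, -0.6, -0.6]
width: -0.0002
gripper_force: 0.0
```

Request:
servo_tool(series="0 0 0.0004 0 0 0 1; 0 0 0.0007 0 0 0 1; 0 0 0.0007 0 0 0 1")

```text
clock: 16.25
position: [0.4544, -0.0375, -0.0008]
ee_rot: [-0.0, 0.057, 0.998, 0.0]
contact_force: [-1.0, 0.1, 0.5]
width: -0.0001
gripper_force: 0.0
```

Request:
servo_tool(series="0 0 0.0004 0 0 0 1; 0 0 0.0006 0 0 0 1; 0 0 0.0006 0 0 0 1")

```text
clock: 16.55
position: [0.4544, -0.0375, -0.0014]
ee_rot: [-0.0, 0.057, 0.998, 0.0]
contact_force: [-0.5, -0.1, -0.6]
width: 0.0001
gripper_force: 0.0
```

Request:
servo_tool(series="0 0 0.0003 0 0 0 1; 0 0 0.0005 0 0 0 1; 0 0 0.0005 0 0 0 1")

```text
clock: 16.85
position: [0.4544, -0.0375, -0.0019]
ee_rot: [-0.0, 0.057, 0.998, 0.0]
contact_force: [0.6, 0.1, 0.2]
width: 0.0001
gripper_force: 0.0
```

Request:
servo_tool(series="0 0 0.0003 0 0 0 1; 0 0 0.0005 0 0 0 1; 0 0 0.0005 0 0 0 1")

```text
clock: 17.15
position: [0.4544, -0.0375, -0.0024]
ee_rot: [-0.0, 0.057, 0.998, 0.0]
contact_force: [-0.6, 0.2, -0.7]
width: -0.0
gripper_force: 0.0
```

Request:
servo_tool(series="0 0 0.0003 0 0 0 1; 0 0 0.0005 0 0 0 1; 0 0 0.0005 0 0 0 1")

```text
clock: 17.45
position: [0.4544, -0.0375, -0.0029]
ee_rot: [0.0, 0.057, 0.998, 0.0]
contact_force: [-0.1, 0.5, -0.5]
width: 0.0001
gripper_force: 0.0
```

Request:
servo_tool(series="0 0 0.0003 0 0 0 1; 0 0 0.0005 0 0 0 1; 0 0 0.0005 0 0 0 1")

```text
clock: 17.75
position: [0.4544, -0.0375, -0.0034]
ee_rot: [-0.0, 0.057, 0.998, 0.0]
contact_force: [-0.1, -0.9, 0.2]
width: 0.0001
gripper_force: 0.0
```

Run:
```python
from h import *
s=manip.get_state(); P=s['position']; print(P,s['contact_force'])
im=np.ascontiguousarray(eyes.get_image("side")[:,:,::-1]); g=cv2.cvtColor(im,cv2.COLOR_BGR2GRAY); print(g[212:224,208:230])
```

```text
[ 0.45442322 -0.03751495 -0.00344778] [-0.08793872 -0.87653465  0.18580774]
[[179 135  82  73  88  90  72  94  84  54  50  53  59  52  51  88 165 182
  181 182 183 184]
 [182 178 134  77  75  85  71  95  86  55  51  52  55  52  51  83 153 181
  182 181 182 183]
 [182 183 177 116  96 108  74  95  97  57  51  51  53  52  50  68 129 167
  182 182 182 183]
 [182 182 183 181 180 143  86  95  98  59  51  54  65  54  50  77 152 149
  174 184 184 184]
 [183 182 183 183 182 148  80  92  97  57  51  52  60  56  48  71 145 155
  143 179 183 181]
 [182 184 183 182 184 179  99  91  96  57  49  49  53  51  55  77 125 132
  140 151 178 181]
 [167 184 185 183 183 181 127 100  96  73  55  57  70  73 102 149 163 136
  137 160 160 179]
 [115 172 184 183 183 184 179 149 100  94  95  95  91  88 120 182 183 168
  178 176 155 163]
 [ 84 128 178 185 184 184 185 180 109  96  91  90  87  96 133 182 184 183
  184 184 177 143]
 [ 78  93 161 181 184 183 184 185 179 157 135 132 136 178 181 182 182 184
  184 185 184 164]
 [113  70 103 166 182 184 184 184 183 183 182 182 181 184 182 182 183 184
  184 183 177 146]
 [160  83  74 112 167 184 186 185 184 183 184 184 184 182 183 183 184 183
  180 170 139  97]]
```

Request:
servo_tool(series="0 0 0.0003 0 0 0 1; 0 0 0.0005 0 0 0 1; 0 0 0.0005 0 0 0 1")

```text
clock: 18.1
position: [0.4544, -0.0375, -0.0039]
ee_rot: [-0.0, 0.057, 0.998, 0.0]
contact_force: [-0.4, -0.1, 0.2]
width: -0.0
gripper_force: 0.0
```

Request:
servo_tool(series="0 0 0.0003 0 0 0 1; 0 0 0.0005 0 0 0 1; 0 0 0.0005 0 0 0 1")

```text
clock: 18.4
position: [0.4544, -0.0375, -0.0044]
ee_rot: [0.0, 0.057, 0.998, 0.0]
contact_force: [0.1, -0.8, 0.0]
width: -0.0001
gripper_force: 0.0
```

Request:
servo_tool(series="0 0 0.0003 0 0 0 1; 0 0 0.0005 0 0 0 1; 0 0 0.0005 0 0 0 1")

```text
clock: 18.7
position: [0.4544, -0.0375, -0.0049]
ee_rot: [0.0, 0.057, 0.998, 0.0]
contact_force: [0.3, -0.5, 0.5]
width: -0.0001
gripper_force: 0.2
```

Request:
servo_tool(series="0 0 0.0003 0 0 0 1; 0 0 0.0005 0 0 0 1; 0 0 0.0005 0 0 0 1")

```text
clock: 19.0
position: [0.4545, -0.0375, -0.0053]
ee_rot: [0.0, 0.057, 0.998, 0.0]
contact_force: [-0.7, 0.2, 2.1]
width: 0.0001
gripper_force: 1.1
```

Contact: the force is rising. I'll press to about 5 N.

Request:
servo_tool(series="0 0 0.0003 0 0 0 1; 0 0 0.0004 0 0 0 1; 0 0 0.0004 0 0 0 1")

```text
clock: 19.3
position: [0.4545, -0.0375, -0.0057]
ee_rot: [0.0, 0.057, 0.998, 0.0]
contact_force: [-0.8, 0.5, 4.7]
width: 0.0001
gripper_force: 2.0
```

Request:
servo_tool(series="0 0 0.0002 0 0 0 1; 0 0 0.0002 0 0 0 1; 0 0 0.0002 0 0 0 1")

```text
clock: 19.6
position: [0.4544, -0.0375, -0.0059]
ee_rot: [0.0, 0.057, 0.998, 0.0]
contact_force: [-1.2, 0.1, 6.0]
width: 0.0001
gripper_force: 2.5
```

Request:
servo_tool(series="0 0 -0.001 0 0 0 1; 0 0 -0.003 0 0 0 1; 0 0 -0.012 0 0 0 1; 0 0 -0.04 0 0 0 1; 0 0 -0.08 0 0 0 1")

```text
clock: 20.1
position: [0.4526, -0.0371, 0.0736]
ee_rot: [-0.002, 0.057, 0.998, 0.0]
contact_force: [0.9, 0.0, 1.0]
width: 0.0002
gripper_force: 0.0
```

Request:
servo_tool(series="0.02 0 -0.03 0 0 0 1; 0.06 0 -0.05 0 0 0 1; 0.09 0 -0.05 0 0 0 1; 0.09 0 -0.05 0 0 0 1; 0.09 0 -0.05 0 0 0 1")

```text
clock: 20.6
position: [0.3652, -0.0273, 0.1247]
ee_rot: [0.001, 0.057, 0.998, -0.0]
contact_force: [0.2, -0.0, -0.3]
width: -0.0002
gripper_force: 0.0
```

```bash
python3 meas.py
python3 - <<'E'
from h import *
g=cv2.imread("pics/top_last.png",0).astype(float); g0=cv2.imread("pics/top0.png",0).astype(float)
for n,a in(("0",g0),("1",g)):
    K=[]
    for u,v in((238,240),(275,243)):
        w=a[v-3:v+4,u-3:u+4]; q=np.clip(110-w,0,None); yy,xx=np.mgrid[-3:4,-3:4]; K.append((u+(q*xx).sum()/q.sum(),v+(q*yy).sum()/q.sum()))
    k=px2w("top",K,.019); y=(k[0]-k[1])[:2]; y/=np.linalg.norm(y); x=np.array([y[1],-y[0]]); print(k[:,:2].round(4).tolist(),k.mean(0)[:2]+.105*x)
E
```

```text
20.6 [ 0.36516071 -0.02732137  0.12465852] [ 0.18927002 -0.04535774 -0.34235165]
[249 195  22  22 390] [259.66410256 205.58717949] [[0.56276848 0.00837645 0.058     ]]
[310 243  32  32 759] [325.78656126 258.5428195 ] [[ 0.41185006 -0.18298031  0.058     ]]
[[0.4629, 0.0713], [0.4543, -0.0381]] [0.56327029 0.00834396]
[[0.4629, 0.0713], [0.4544, -0.0381]] [0.56331529 0.00849573]
```

The ramekin is in the middle, the scale is unmoved, and the key was pressed and released. Handing in.

```bash
python3 -c "
from rig import manip; print(manip.sign_off())"
```

```text
the job is handed in; nothing more can be done
None
```

The small blue ramekin was slid to within about 1 mm of the plate's middle with the scale unmoved. The tare key was then pressed to a measured 6 N (5 N asked, 7.5 N full travel) and released, the arm withdrawn, and the job handed in at about 20.6 s; sign-off returned no verdict.

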